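Set and lock the focus stop of a cell imager

TASK

On the white cell imager, turn the focus knob until its pointer lines up with the raised fin on the sleeve under it; then turn the lock ring below it clockwise (seen from above) by its upright post, until you feel it come up against its seat, and nip it up firmly with about 12 N of push at the post, held for half a second, never more than about 18 N. Let go, leaving the pointer still on the fin and the ring tight, and do not disturb the well plate, the tip box or the jar.

Things in the scene. Friction and masses are not known exactly. Their poses are not given: they have to be found in the camera images.
- imager: low white instrument housing 330 x 210 x 55 mm, fixed. Origin on the bench under the common vertical axis of knob, sleeve and lock ring; x axis points from there to the black stage plate (x 82 to 222 mm, y +-90 mm, top 63 mm up) that carries the well plate. The flat deck around the knob is 55 mm up
- knob_grip (a point): on the black knob's axis at grip height, 113 mm above the bench; x axis along the grip bar, towards the pointer. Bar 38 mm long, 14 wide, from 87 to 125 mm up, on a disc 40 mm across. Friction 0.06 N m, no detents; turns within 2 rad either way of the imager's x axis and stays where left. Starts 0.4 to 1.8 rad clockwise (from above) of the fin
- knob_tip (a point): pointer of the knob: 30 mm from the axis along the bar, just ahead of the small nose on the knob's disc (which ends at 26.5 mm), 86 mm above the bench; turns with the knob, x axis radially outwards
- index_mark (a point): top of the raised fin (8 mm radially, 3.5 mm thick) on the plain aluminium sleeve, diameter 60 mm, between knob and ring; 30 mm from the axis, 86 mm above the bench, x axis radially outwards. Fixed for the run, at another angle each time
- ring: aluminium lock ring, diameter 72 mm, 57 to 69 mm above the bench, with one radial arm carrying an upright post. Origin on the axis 57 mm up, x axis along the arm. Tightens clockwise seen from above; running friction 0.12 N m (2 N at the post). Starts slack; its seat is hidden, 0.2 to 1.3 rad clockwise of the start, different each time, not measured
- post_top (a point): centre of the top, 109 mm above the bench, of the ring's round post: diameter 12 mm, 72 mm from the axis, rising from the arm (12 mm wide, top 67 mm up). At the seat it stops dead (yields under 0.3 mm per N). Tight: over 7 N push here for 0.2 s (12 N on the seat); over 22 N (50 N on the seat) spoils it. Let go, it stays on the seat by friction
- wellplate: bystander: clear flat multi-well plate 85 x 127 x 14 mm, loose on the black stage; origin at the centre of its underside
- tipbox: bystander: yellow pipette tip box 89 x 124 x 65 mm with a clear lid, loose on the bench; origin at the centre of its underside
- jar: bystander: glass jar, diameter 60 mm, 80 mm high, white cap, loose on the bench; origin at the centre of its underside

How it is judged:
By the outcome, as a careful person would: the job done as asked, in the order asked, and still so for the second after the job is handed in, with the robot touching nothing.
It also fails if it takes over 58 s, if anything falls off the work surface, if the arm or the gripper's body presses on something with over 40 N, if the wrist force passes 120 N, or if a joint passes its speed limit or range.

ROBOT

A 6-joint arm with a two-finger parallel gripper is mounted at the origin on the work surface. World frame = base frame: x ahead of the robot, y to its left, z up, the work surface at z = 0. Lengths are in m, angles in rad, forces in N, time in s.
With the tool pointing down it reaches from about 0.3 to 0.75 m from the base axis. Payload 8.5 kg.
Tool frame: the origin (TCP) lies between the finger pads; the fingertips stand 25 mm ahead of it and the grasp point (between the pads) lies 6 mm ahead of it; z points along the fingers, y is the direction in which the jaws open and shut (so a half turn about z gives the same grasp; the last joint's range is limited). The gripper opens to 85 mm and grips with 20 to 120 N. Pads are 22 mm wide; open, the fingers measure 114 mm over their backs; the gripper's body (76 mm by 85 mm) begins 54 mm behind the grasp point. The pads swing forward as they close: fully open they stand 13 mm farther back than shut.
Start: joints at [-1.442, 0.381, 1.297, -0, 1.464, -0.215], TCP at [0.185, -0.518, 0.256] pointing down, gripper open.
Joint ranges: [-3.11, 3.11], [-0.89, 2.33], [0.22, 2.48], [-1.42, 4.56], [0.17, 2.85], [-2.88, 2.88]. Speed limits (rad/s): [2.39, 2.39, 3.14, 3.14, 3.14, 3.14].

INTERFACE

Orientations are given as a rotation vector (axis times angle).
In Python, from station import get_obs, grab_frame, close_job, outline_of gives the robot as it stands.
- The arm moves only by the shell command python3 -m inch 'ROWS'. ROWS is text: rows parted by semicolons, each of 5 numbers parted by spaces: the opening, from 0 (shut) to 1 (fully open), then the shift along the world's x, y, z in m, then the turn about the world's z in degrees. In form: claw tx ty tz spin; .... A call has 1 to 10 rows; each row is the pose to reach, as a shift and turn from the pose commanded when the call began; what a row does not reach only later rows make up. A row lasts 1/10 s, in which the tool goes at most 50 mm and 8.59 degrees, less where a joint would pass 70% of its speed; a pose out of reach is approached as far as the arm can. A call with a gripper value outside its range is refused whole. The fingers move at their own pace and stop on an object; the grip force is fixed at half the most. Time passes only in rows, so rows that repeat a pose let the fingers close. It gives the time, the measured TCP pose, the force and the opening at its end, in the units of the state.
- get_obs(): the state, without advancing time (a new reading comes with each control period).
- grab_frame(name): name is "scene" or "top"; returns a dict with "frame" (420x560x3 uint8, red, green, blue), "z_map" (420x560 float32, m along the optical axis (not along the pixel's ray), 0 where there is no reading), "fx", "fy", "cx", "cy" (pixels), "pose" (4x4, takes a point from camera to world coordinates). Camera axes: x right, y down, z forward; pixel columns grow to the right and rows downward; lengths in m; the calibration is good to about 2 mm. A picture is of the moment at which its call begins.
- close_job(): hands the job in, once; it reports no verdict.
Trained networks look in a picture, given as the dict that the camera call returned (one of the last four; its "shot" number tells which), for a name from the list of things; names that differ only in an ending like _2 or _b are one class to them, and where a whole thing is asked for, a point or a joint stands for the part that bears it (a point fixed in the world has none). Each returns a list of dicts, best first, with "score" (0 to 1); they miss things now and then, are a little off and sometimes report something else, mostly with a low value. They report only what shows in the picture. A call takes as long as a camera call.
- outline_of(query, picture): "mask" (420x560 bool, what is visible of it) and "at" ([column, row] in pixels, amid what is visible of it).
The state is a dict: "time": time; "joint_positions": joint angles; "qvel": joint speeds; "effort": joint torques, N m; "eef_pos": TCP position; "ee_rot": TCP orientation; "contact_force": force on the tool from outside, world axes, zero at the start; "torque": the same for the moment, N m; "opening": finger opening in m.
Only numpy, scipy, OpenCV 4.12 (cv2) and the standard library are available. Lean on these libraries where they do the work, as an engineer would, in place of code of your own. Each camera call takes 0.05 s, during which the arm holds its last target. There are 200 camera calls.

## Working session

There is one attempt and no reset: what is moved stays moved. The work goes in short steps, Python scripts to look and compute and a shell command to move; the robot and the scene stay as the last step left them, time stands still between calls to the robot, and variables do not carry over. Pictures are saved under pics/ and viewed, about 8 in all and at most 12, crops included, and the job is handed in when it is done.

```bash
mkdir -p pics
cat > h.py <<'E'
import numpy as np, cv2
from station import *
def world(p,u,v,z):
    c=np.array([(u-p["cx"])/p["fx"]*z,(v-p["cy"])/p["fy"]*z,z,1.0]); return (p["pose"]@c)[:3]
def cloud(p,m=None):
    z=p["z_map"]; ok=z>0
    if m is not None: ok&=m
    v,u=np.nonzero(ok); d=z[v,u]
    c=np.stack([(u-p["cx"])/p["fx"]*d,(v-p["cy"])/p["fy"]*d,d,np.ones_like(d)])
    return (p["pose"]@c)[:3].T
def save(p,n,crop=None,s=1):
    f=p["frame"][:,:,::-1]
    if crop: a,b,c,d=crop; f=f[b:d,a:c]
    cv2.imwrite("pics/"+n,cv2.resize(f,None,fx=s,fy=s,interpolation=cv2.INTER_CUBIC))
E
python3 - <<'E'
from h import *
o=get_obs(); print(o)
ps={}
for n in("top","scene"):
    p=grab_frame(n); save(p,n+"0.png"); print(n,p["pose"].round(3).tolist(),p["fx"])
    for q in("imager","knob_grip","knob_tip","index_mark","ring","post_top","wellplate","tipbox","jar"):
        for r in outline_of(q,p)[:2]:
            c=cloud(p,r["mask"]); print(q,round(r["score"],2),np.round(r["at"],1),r["mask"].sum(),np.median(c,0).round(4) if len(c) else 0,np.percentile(c,98,axis=0).round(3) if len(c) else 0)
E
```

```text
{'time': 0.0, 'joint_positions': array([-1.44227564e+00,  3.81235799e-01,  1.29826096e+00,  1.28435376e-05,
        1.46361859e+00, -2.15301296e-01]), 'qvel': array([-8.25065212e-05,  3.64341578e-04, -1.75440385e-04,  1.61908285e-03,
       -1.54105849e-03,  9.38507527e-06]), 'effort': array([ 2.75593746e-03, -4.48451221e+01, -2.31277871e+01,  2.26617777e-05,
        4.79250026e-03,  9.13136574e-06]), 'eef_pos': array([ 0.18536465, -0.51754984,  0.25569032]), 'ee_rot': array([-3.09378660e+00, -5.37155778e-01, -1.23728287e-04]), 'contact_force': array([-0.4904388 , -0.08389402,  1.1043973 ]), 'torque': array([-0.00931701, -0.0031992 ,  0.00942303]), 'opening': 0.08556098985926379}
top [[-0.017, -0.984, 0.175, 0.437], [-1.0, 0.015, -0.015, 0.059], [0.012, -0.175, -0.984, 1.006], [0.0, 0.0, 0.0, 1.0]] 405.468590088967
imager 0.83 [308.8 229.4] 9551 [ 0.5601 -0.0118  0.0556] [0.746 0.093 0.087]
imager 0.2 [290.9 250.8] 301 [0.5124 0.0159 0.0684] [0.56 0.06 0.11]
knob_grip 0.6 [303.4 240.3] 221 [ 0.5267 -0.0082  0.1032] [0.546 0.008 0.128]
knob_grip 0.49 [298.  182.3] 1919 [0.6756 0.007  
[... 1056 characters left out ...]
551 0.009 0.125]
knob_grip 0.56 [258.6 193.9] 344 [ 0.5391 -0.007   0.1008] [0.551 0.009 0.125]
knob_tip 0.59 [261.2 194.3] 349 [ 0.5388 -0.0065  0.1008] [0.551 0.009 0.125]
index_mark 0.58 [258.6 203.7] 145 [0.5519 0.0037 0.0763] [0.566 0.02  0.084]
ring 0.88 [272.  209.5] 347 [0.5285 0.0249 0.0668] [0.568 0.064 0.107]
post_top 0.58 [274.3 206.7] 320 [0.5221 0.0268 0.0668] [0.568 0.064 0.107]
wellplate 0.79 [240.4 237.7] 1759 [0.6928 0.012  0.0761] [0.728 0.073 0.079]
wellplate 0.24 [252.5 225.3] 7627 [0.6532 0.0096 0.0541] [0.763 0.099 0.105]
tipbox 0.87 [151.8 219.6] 2387 [ 0.6522 -0.2314  0.0554] [ 0.674 -0.183  0.066]
jar 0.6 [346.4 243.7] 1018 [0.5968 0.2232 0.0543] [0.606 0.249 0.081]
```

Run:
```python
from h import *
p=grab_frame("top"); a=p["frame"][200:290,250:360,::-1]
q=grab_frame("scene"); b=q["frame"][160:250,210:320,::-1]
im=np.hstack([cv2.resize(x,None,fx=3.6,fy=5*.72,interpolation=cv2.INTER_CUBIC) for x in(a,b)])
cv2.imwrite("pics/c1.png",im); print(im.shape)
np.savez("s0.npz",t=cloud(p),s=cloud(q))
for n,c in(("t",cloud(p)),("s",cloud(q))):
    near=np.hypot(c[:,0]-.525,c[:,1]+.005)<.12
    k=c[near]
    for lo,hi in((.115,.135),(.095,.115),(.08,.092),(.06,.072)):
        s=k[(k[:,2]>lo)&(k[:,2]<hi)]; s=s[s[:,0]<.585]
        print(n,lo,len(s)); 
        if len(s)<45: print(s.round(4).tolist())
        r=cv2.minAreaRect((s[:,:2]*1000).astype(np.float32)); print(r)
    d=c[(abs(c[:,2]-.055)<.004)&(c[:,0]>.35)&(c[:,0]<.85)&(abs(c[:,1])<.16)]
    print("deck",cv2.minAreaRect((d[:,:2]*1000).astype(np.float32)))
```

```text
(324, 792, 3)
t 0.115 112
((527.8212890625, -9.144083023071289), (13.744074821472168, 37.348690032958984), 38.01447296142578)
t 0.095 33
[[0.5242, -0.0156, 0.1033], [0.5179, 0.0068, 0.1026], [0.5154, 0.0048, 0.1062], [0.5152, -0.004, 0.106], [0.5131, 0.0027, 0.1059], [0.5124, 0.001, 0.1141], [0.5138, -0.0024, 0.0969], [0.5095, 0.0604, 0.1069], [0.5093, 0.0582, 0.1099], [0.5093, 0.056, 0.1092], [0.5069, 0.0626, 0.1125], [0.5073, 0.0605, 0.1075], [0.5071, 0.0582, 0.1099], [0.507, 0.056, 0.1098], [0.5072, 0.0538, 0.1067], [0.5052, 0.0627, 0.1059], [0.505, 0.0605, 0.109], [0.505, 0.0583, 0.1078], [0.5049, 0.0561, 0.1092], [0.5049, 0.0539, 0.1087], [0.5027, 0.0627, 0.1101], [0.5027, 0.0605, 0.1097], [0.5029, 0.0583, 0.1068], [0.5028, 0.0561, 0.1072], [0.5027, 0.0539, 0.1089], [0.501, 0.0628, 0.104], [0.5007, 0.0605, 0.1068], [0.5005, 0.0583, 0.11], [0.5004, 0.0561, 0.1096], [0.5007, 0.0539, 0.1061], [0.4987, 0.0606, 0.1036], [0.4986, 0.0584, 0.1051], [0.499, 0.0561, 0.0989]]
((511.01837158203125, 23.260257720947266), (11.165290832519531, 81.3979721069336), 10.916521072387695)
t 0.08 165
(
[... 166 characters left out ...]
041016, 185.89474487304688), 4.503699779510498)
deck ((592.4601440429688, -7.772705078125), (327.093994140625, 208.05230712890625), 1.191658854484558)
s 0.115 91
((534.098876953125, -8.648748397827148), (16.6612491607666, 36.947967529296875), 40.64238357543945)
s 0.095 149
((525.6188354492188, 20.002063751220703), (13.788982391357422, 94.96012115478516), 22.595149993896484)
s 0.08 138
((527.8896484375, 16.758880615234375), (30.15597915649414, 99.41319274902344), 36.00935363769531)
s 0.06 282
((535.670166015625, 13.062213897705078), (56.52717590332031, 113.3648452758789), 16.53575897216797)
deck ((597.9906616210938, -7.406494140625), (331.2403259277344, 207.6988525390625), 1.2476052045822144)
```

View pics/c1.png

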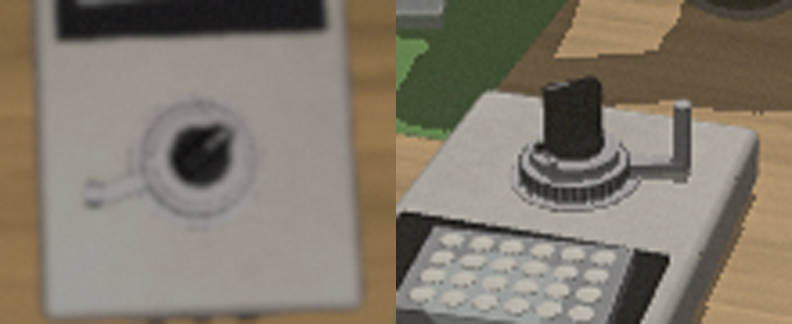

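View pics/top0.png

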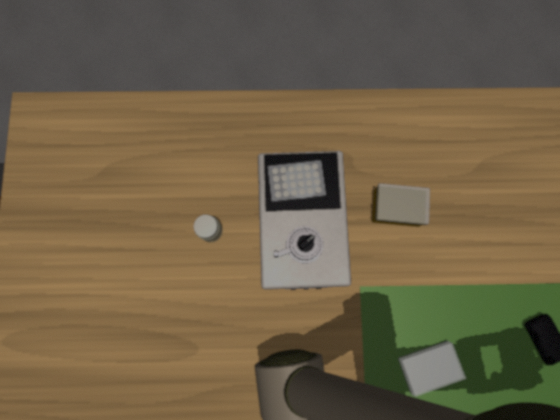

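```bash
cat > fin.py <<'E'
from h import *
import sys
# unwrapped (polar) color view at height z=.082 plus depth residual
def polar(p,ax,z,r0=18,r1=38):
    R=np.linalg.inv(p["pose"])
    th=np.radians(np.arange(-180,180)); r=np.arange(r0,r1,.25)/1000
    X=ax[0]+r[:,None]*np.cos(th);Y=ax[1]+r[:,None]*np.sin(th)
    P=np.stack([X,Y,np.full_like(X,z),np.ones_like(X)],0).reshape(4,-1)
    c=R@P; u=c[0]/c[2]*p["fx"]+p["cx"]; v=c[1]/c[2]*p["fy"]+p["cy"]
    return u.reshape(X.shape).astype(np.float32),v.reshape(X.shape).astype(np.float32)
ims=[]
for n,cr in(("top",(275,215,330,270)),("scene",(235,165,290,220))):
    fs=[grab_frame(n) for _ in range(4)]
    f=np.mean([x["frame"].astype(np.float32) for x in fs],0)
    p=fs[0]; z=np.median([x["z_map"] for x in fs],0).astype(np.float32); p=dict(p,z_map=z)
    c=cloud(p); m=(c[:,2]>.081)&(c[:,2]<.0885)&(np.hypot(c[:,0]-.529,c[:,1]+.009)<.04)
    k=c[m]; d=k[:,:2]-[.530,-.009]
    print(n,[(int(np.degrees(np.arctan2(b,a))),int(np.hypot(a,b)*1000),int(zz*1000)) for (a,b),zz in zip(d,k[:,2]) if np.hypot(a,b)>.021])
    a,b,cc,dd=cr; g=f[b:dd,a:cc,::-1]; g=np.clip(g*1.0,0,255).astype(np.uint8)
    ims.append(cv2.resize(g,(400,400),interpolation=cv2.INTER_CUBIC))
cv2.imwrite("pics/%s.png"%sys.argv[1],np.hstack(ims))
E
python3 fin.py fin1
```

```text
top [(-7, 32, 85), (-4, 30, 83), (-8, 30, 84), (-4, 28, 83), (-9, 28, 84), (-4, 26, 83), (-9, 26, 85), (-55, 24, 86), (-145, 21, 84), (157, 21, 82), (-159, 21, 86)]
scene [(-52, 27, 85), (-49, 25, 85), (-49, 23, 85), (-56, 27, 81), (-48, 25, 83), (-49, 23, 82), (-44, 26, 82), (-41, 21, 81), (-6, 21, 86), (0, 22, 87), (6, 21, 87), (32, 21, 86), (-5, 22, 84), (31, 21, 81), (-7, 31, 83), (-4, 29, 82), (-7, 36, 83), (-3, 35, 83), (-6, 37, 81)]
```

View pics/fin1.png

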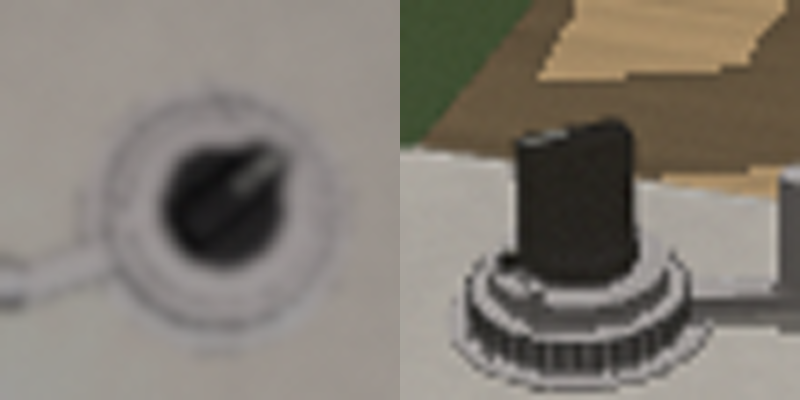

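```bash
python3 -m inch '0.55 0.172 0.254 0 54;0.55 0.172 0.254 0 54;0.55 0.172 0.254 0 54;0.55 0.172 0.254 0 54;0.55 0.172 0.254 0 54;0.55 0.172 0.254 0 54;0.55 0.172 0.254 0 54;0.55 0.172 0.254 0 54'; python3 -m inch '0.55 0.172 0.254 0 54;0.55 0.172 0.254 0 54;0.55 0.172 0.254 0 54;0.55 0.172 0.254 0 54;0.55 0.172 0.254 0 54;0.55 0.172 0.254 0 54;0.55 0.172 0.254 0 54;0.55 0.172 0.254 0 54;0.55 0.172 0.254 0 54'
```

```text
time: 2.3
eef_pos: [0.3579, -0.263, 0.2565]
ee_rot: [2.511, 1.887, -0.0]
contact_force: [0.5, 0.0, -0.5]
opening: 0.0469
time: 3.2
eef_pos: [0.5293, -0.0114, 0.2561]
ee_rot: [-1.39, -2.817, 0.001]
contact_force: [-1.0, -0.1, -0.8]
opening: 0.047
```

```bash
python3 -m inch '0.55 0 0 -0.05 0;0.55 0 0 -0.10 0;0.55 0 0 -0.137 0;0.55 0 0 -0.137 0;0.55 0 0 -0.137 0'
python3 - <<'E'
from h import *
o=get_obs();print(o["eef_pos"],o["contact_force"],o["torque"],o["opening"])
p=grab_frame("scene"); a=p["frame"][140:240,200:300,::-1]
q=grab_frame("top"); b=q["frame"][190:290,255:355,::-1]
cv2.imwrite("pics/g1.png",np.hstack([cv2.resize(x,(400,400),interpolation=cv2.INTER_CUBIC) for x in(a,b)]))
E
```

```text
time: 3.7
eef_pos: [0.5297, -0.0112, 0.1204]
ee_rot: [1.388, 2.817, 0.0]
contact_force: [0.4, 0.0, 0.7]
opening: 0.0473
[ 0.52973493 -0.01120538  0.12043356] [0.35095944 0.02506265 0.72323579] [0.02851123 0.00674943 0.02262889] 0.047262387309345615
```

View pics/g1.png

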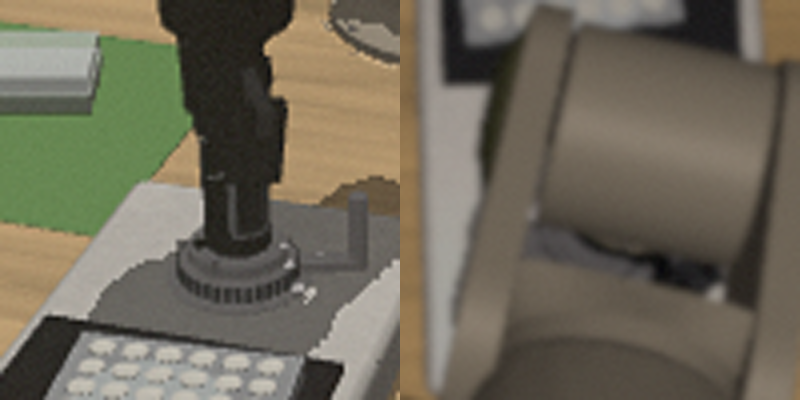

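```bash
python3 -m inch '0.55 0 0.002 0 0;0.3 0 0.002 0 0;0.2 0 0.002 0 0;0.1 0 0.002 0 0;0 0 0.002 0 0;0 0 0.002 0 0;0 0 0.002 0 0'
```

```text
time: 4.5
eef_pos: [0.5287, -0.0084, 0.1202]
ee_rot: [-1.384, -2.82, 0.003]
contact_force: [-8.0, -4.8, 9.5]
opening: 0.0129
```

```bash
python3 -m inch '0 -0.001 0.001 -0.001 7;0 -0.001 0.001 -0.001 14;0 -0.001 0.001 -0.001 21;0 -0.001 0.001 -0.001 28;0 -0.001 0.001 -0.001 35;0 -0.001 0.001 -0.001 42;0 -0.001 0.001 -0.001 46;0 -0.001 0.001 -0.001 46'
python3 - <<'E'
from h import *
o=get_obs();print(o["eef_pos"],o["ee_rot"],o["contact_force"],o["torque"])
E
```

```text
time: 5.3
eef_pos: [0.5282, -0.0087, 0.1202]
ee_rot: [0.169, 3.136, -0.007]
contact_force: [-8.3, -10.3, 15.2]
opening: 0.0133
[ 0.52824311 -0.00866818  0.12015722] [ 0.168963    3.13614856 -0.00667419] [ -8.29124562 -10.29923379  15.19195966] [-1.72501891  1.39424201  0.06269637]
```

```bash
python3 -m inch '0.55 0 0 0 0;0.55 0 0 0 0;0.55 0 0 0 0;0.55 0 0 0.05 0;0.55 0 0 0.09 0;0.55 -0.05 0 0.09 0;0.55 -0.1 0 0.09 0;0.55 -0.15 0 0.09 0;0.55 -0.15 0 0.09 0'; python3 fin.py fin2
```

```text
time: 6.2
eef_pos: [0.3727, -0.0053, 0.2076]
ee_rot: [-0.173, -3.132, -0.002]
contact_force: [0.0, -0.2, 0.7]
opening: 0.0467
top [(-8, 33, 85), (-4, 31, 81), (-8, 30, 84), (-4, 28, 84), (-9, 28, 84), (-5, 26, 82), (-9, 26, 85), (-4, 23, 86), (-10, 24, 83), (-144, 21, 81), (157, 21, 85), (-158, 21, 83)]
scene [(-23, 21, 84), (12, 21, 87), (-6, 27, 86), (-3, 24, 85), (25, 21, 84), (-6, 26, 83), (-1, 26, 84), (-6, 31, 83), (-4, 29, 82), (-1, 26, 81), (-7, 35, 83), (-3, 35, 83)]
```

View pics/fin2.png

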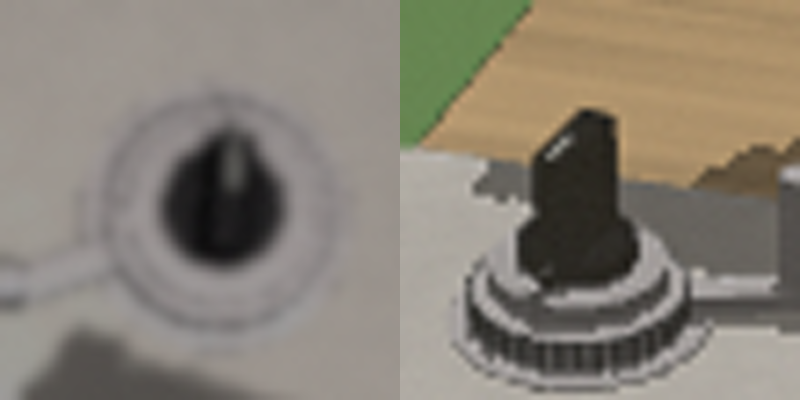

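```bash
cat > ang.py <<'E'
from h import *
def meas(n):
    fs=[grab_frame(n) for _ in range(4)]
    c=cloud(dict(fs[0],z_map=np.median([x["z_map"] for x in fs],0)))
    k=c[np.hypot(c[:,0]-.529,c[:,1]+.009)<.05]
    b=k[k[:,2]>(.118)][:,:2]; m=b.mean(0); r=cv2.minAreaRect((b*1000).astype(np.float32))
    w,V=np.linalg.eigh(np.cov((b-m).T)); d=V[:,1]; d=d*np.sign(d[0])
    print(n,len(b),"bar ctr",m.round(4),"pca",np.degrees(np.arctan2(d[1],d[0])).round(1),"rect",np.round(r[0],1),np.round(r[1],1),round(r[2],1))
    C=np.array(r[0])/1000
    q=k[(k[:,2]>.081)&(k[:,2]<.089)]; rr=np.hypot(*(q[:,:2]-C).T); q=q[(rr>.0275)&(rr<.036)&(q[:,0]>C[0])][:,:2]
    print(" fin",[(round(np.degrees(np.arctan2(*(x-C)[::-1])),1)) for x in q],np.degrees(np.arctan2(*(q.mean(0)-C)[::-1])).round(1), "y",q[:,1].mean().round(4))
    s=c[(c[:,2]>.098)&(c[:,2]<.118)&(np.hypot(c[:,0]-.529,c[:,1]+.009)>.06)&(np.hypot(c[:,0]-.529,c[:,1]+.009)<.085)&((c[:,1]>-.009))]
    if len(s): print(" post",np.round((s.min(0)+s.max(0))/2,4),len(s),"ang",np.degrees(np.arctan2(*((s.min(0)+s.max(0))[:2]/2-C)[::-1])).round(1))
if __name__=="__main__":
    for n in("top","scene"): meas(n)
    print(get_obs()["time"])
E
python3 ang.py
```

```text
top 114 bar ctr [ 0.5281 -0.0091] pca -6.0 rect [528.1  -9.3] [14.  37.8] 83.9
 fin [np.float64(-3.7), np.float64(-7.0), np.float64(-3.4), np.float64(-7.5), np.float64(-3.6), np.float64(-7.9), np.float64(-4.0), np.float64(-8.4)] -5.7 y -0.0125
 post [0.504  0.0583 0.1052] 26 ang 109.6
scene 68 bar ctr [ 0.5343 -0.0079] pca -7.3 rect [531.6  -8.7] [13.7 36.9] 84.0
 fin [np.float64(-6.4), np.float64(-5.4), np.float64(-5.9), np.float64(-3.6)] -5.4 y -0.0115
 post [0.5082 0.0583 0.1042] 28 ang 109.3
7.0
```

```bash
python3 -m inch '0 0.05 0.03 0 8;0 0.104 0.0545 0 16;0 0.104 0.0545 0 24;0 0.104 0.0545 -0.05 26;0 0.104 0.0545 -0.09 26;0 0.104 0.0545 -0.1 26;0 0.104 0.0545 -0.1 26;0 0.104 0.0545 -0.1 26'
python3 - <<'E'
from h import *
o=get_obs();print(o["eef_pos"],o["ee_rot"],o["contact_force"],o["torque"],o["opening"])
np.save("tare.npy",o["contact_force"])
p=grab_frame("scene"); a=p["frame"][140:240,220:320,::-1]
q=grab_frame("top"); b=q["frame"][190:290,255:355,::-1]
cv2.imwrite("pics/g2.png",np.hstack([cv2.resize(x,(400,400),interpolation=cv2.INTER_CUBIC) for x in(a,b)]))
A=np.array([.528,-.009])
def P(t): 
    t=np.radians(t);return A+.072*np.array([np.cos(t),np.sin(t)])-.017*np.array([np.sin(t),-np.cos(t)])
for t in np.arange(109.5,30,-6): print(t,((P(t-6)-P(t))/5*1000).round(2), P(t).round(4))
E
```

```text
time: 7.8
eef_pos: [0.4833, 0.0475, 0.1099]
ee_rot: [-0.537, 3.093, -0.001]
contact_force: [-0.4, -0.3, -0.1]
opening: -0.0001
[0.48328412 0.04751605 0.10989742] [-5.36647975e-01  3.09295061e+00 -1.26358344e-03] [-0.4097202  -0.33594893 -0.09126507] [-0.0312622  -0.00929406  0.03527034] -0.00010068953603191796
109.5 [1.34 0.77] [0.4879 0.0532]
103.5 [1.42 0.62] [0.4947 0.057 ]
97.5 [1.47 0.47] [0.5017 0.0602]
91.5 [1.52 0.32] [0.5091 0.0625]
85.5 [1.54 0.16] [0.5167 0.0641]
79.5 [ 1.55 -0.01] [0.5244 0.0649]
73.5 [ 1.54 -0.17] [0.5321 0.0649]
67.5 [ 1.51 -0.33] [0.5398 0.064 ]
61.5 [ 1.47 -0.48] [0.5474 0.0624]
55.5 [ 1.41 -0.64] [0.5548 0.06  ]
49.5 [ 1.34 -0.78] [0.5618 0.0568]
43.5 [ 1.25 -0.92] [0.5685 0.0529]
37.5 [ 1.15 -1.04] [0.5748 0.0483]
31.5 [ 1.03 -1.15] [0.5805 0.0431]
```

View pics/g2.png

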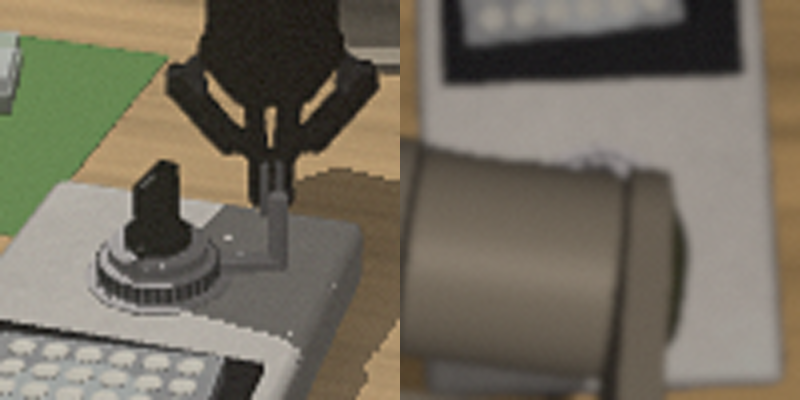

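```bash
cat > chk.py <<'E'
import sys,numpy as np
from station import get_obs
o=get_obs(); r=o["ee_rot"]; h=2*np.arctan2(r[1],r[0])-np.pi
t=np.array([np.cos(h),np.sin(h)]); F=(o["contact_force"]-np.load("tare.npy"))[:2]
ft=-F@t; fr=F@np.array([-t[1],t[0]])
print("%.1f P %s head %.1f push %.1f rad %.1f Fz %.1f"%(o["time"],np.round(o["eef_pos"]*1000,1),np.degrees(h)%360,ft,fr,o["contact_force"][2]))
sys.exit(ft>float(sys.argv[1]))
E
python3 -m inch '0 -0.001 0.0036 0 0;0 -0.001 0.0036 0 0' >/dev/null; python3 chk.py 4 && python3 -m inch '0 0.0019 0.0007 0 0;0 0.0038 0.0013 0 0;0 0.0038 0.0013 0 0'>/dev/null; python3 chk.py 4 && python3 -m inch '0 0.0014 0.0005 0 0;0 0.0014 0.0005 0 0'>/dev/null; python3 chk.py 4 && python3 -m inch '0 0.0014 0.0005 0 0;0 0.0014 0.0005 0 0'>/dev/null; python3 chk.py 4
```

```text
8.1 P [481.5  51.6 109.2] head 19.7 push -0.5 rad 0.9 Fz -0.3
8.1 P [481.5  51.6 109.2] head 19.7 push -0.5 rad 0.9 Fz -0.3
8.1 P [481.5  51.6 109.2] head 19.7 push -0.5 rad 0.9 Fz -0.3
8.1 P [481.5  51.6 109.2] head 19.7 push -0.5 rad 0.9 Fz -0.3False
False
False
False
```

```bash
sed -i 's/sys.exit(ft>float(sys.argv\[1\]))/sys.exit(int(ft>float(sys.argv[1])))/' chk.py
exec 3>&1; set -e
python3 -m inch '0 0.0019 0.0007 0 0;0 0.0038 0.0013 0 0;0 0.0038 0.0013 0 0'>/dev/null; python3 chk.py 4
python3 -m inch '0 0.0014 0.0005 0 0;0 0.0014 0.0005 0 0'>/dev/null; python3 chk.py 4
python3 -m inch '0 0.0014 0.0007 0 -1;0 0.0014 0.0007 0 -1'>/dev/null; python3 chk.py 4
python3 -m inch '0 0.0014 0.0007 0 -1;0 0.0014 0.0007 0 -1'>/dev/null; python3 chk.py 4
python3 -m inch '0 0.0014 0.0007 0 -1;0 0.0014 0.0007 0 -1'>/dev/null; python3 chk.py 4
```

```text
8.4 P [485.5  52.6 108.4] head 19.7 push -0.7 rad -0.0 Fz -0.8
8.6 P [486.8  53.1 108.3] head 19.7 push -0.2 rad -0.3 Fz -0.0
8.8 P [488.1  53.8 108.3] head 18.7 push -0.4 rad 0.2 Fz -0.3
9.0 P [489.3  54.6 108.3] head 17.7 push 0.3 rad 0.1 Fz -0.4
9.2 P [490.7  55.3 108.3] head 16.7 push 1.1 rad 1.2 Fz 0.8
```

```bash
set -e
python3 -m inch '0 0.0014 0.0007 0 -1;0 0.0014 0.0007 0 -1'>/dev/null; python3 chk.py 4
python3 -m inch '0 0.0014 0.0007 0 -1;0 0.0014 0.0007 0 -1'>/dev/null; python3 chk.py 4
python3 -m inch '0 0.0014 0.0007 0 -1;0 0.0014 0.0007 0 -1'>/dev/null; python3 chk.py 4
python3 -m inch '0 0.0014 0.0006 0 -1.2;0 0.0014 0.0006 0 -1.2'>/dev/null; python3 chk.py 4
python3 -m inch '0 0.0014 0.0006 0 -1.2;0 0.0014 0.0006 0 -1.2'>/dev/null; python3 chk.py 4
python3 -m inch '0 0.0014 0.0006 0 -1.2;0 0.0014 0.0006 0 -1.2'>/dev/null; python3 chk.py 4
python3 -m inch '0 0.0014 0.0006 0 -1.2;0 0.0014 0.0006 0 -1.2'>/dev/null; python3 chk.py 4
python3 -m inch '0 0.0015 0.0005 0 -1.2;0 0.0015 0.0005 0 -1.2'>/dev/null; python3 chk.py 4
python3 -m inch '0 0.0015 0.0005 0 -1.2;0 0.0015 0.0005 0 -1.2'>/dev/null; python3 chk.py 4
python3 -m inch '0 0.0015 0.0005 0 -1.2;0 0.0015 0.0005 0 -1.2'>/dev/null; python3 chk.py 4
python3 -m inch '0 0.0015 0.0005 0 -1.2;0 0.0015 0.0005 0 -1.2'>/dev/null; python3 chk.py 4
python3 -m inch '0 0.0015 0.0004 0 -1.2;0 0.0015 0.0004 0 -1.2'>/dev/null; python3 chk.py 4
```

```text
9.4 P [492.2  56.  108.3] head 15.7 push 0.8 rad 1.0 Fz 0.1
9.6 P [493.7  56.7 108.3] head 14.7 push 0.1 rad 1.4 Fz -0.1
9.8 P [495.1  57.4 108.3] head 13.7 push 0.3 rad 0.8 Fz -1.2
10.0 P [496.5  58.  108.3] head 12.4 push 0.5 rad -0.4 Fz 0.1
10.2 P [498.   58.6 108.3] head 11.3 push -0.0 rad 1.7 Fz 0.1
10.4 P [499.4  59.1 108.3] head 10.0 push 0.4 rad 1.0 Fz -0.0
10.6 P [500.8  59.7 108.3] head 8.8 push 0.2 rad 1.4 Fz 0.3
10.8 P [502.3  60.2 108.3] head 7.6 push 0.0 rad 1.0 Fz -0.5
11.0 P [503.8  60.8 108.3] head 6.4 push 0.3 rad 0.8 Fz -0.5
11.2 P [505.3  61.2 108.3] head 5.2 push 0.3 rad 1.3 Fz -0.3
11.4 P [506.8  61.7 108.3] head 4.0 push 0.6 rad 0.2 Fz -0.6
11.6 P [508.3  62.1 108.4] head 2.8 push 0.6 rad 0.9 Fz -0.4
```

Run:
```python
from h import *
p=grab_frame("scene"); a=p["frame"][140:240,220:320,::-1]
q=grab_frame("top"); b=q["frame"][190:290,255:355,::-1]
cv2.imwrite("pics/g3.png",np.hstack([cv2.resize(x,(400,400),interpolation=cv2.INTER_CUBIC) for x in(a,b)]))
o=get_obs(); print(o["torque"])
```

```text
[ 0.06596256  0.11956252 -0.00524592]
```

View pics/g3.png

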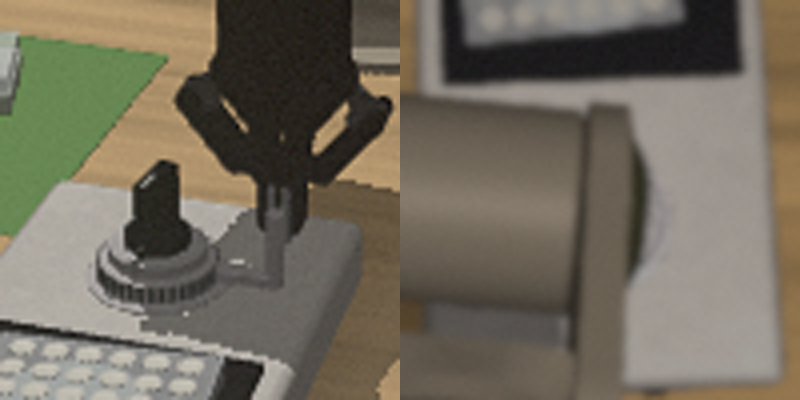

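```bash
set -e
python3 -m inch '0 0.0015 0.0004 0 -1.2;0 0.0015 0.0004 0 -1.2'>/dev/null; python3 chk.py 4
python3 -m inch '0 0.0015 0.0004 0 -1.2;0 0.0015 0.0004 0 -1.2'>/dev/null; python3 chk.py 4
python3 -m inch '0 0.0015 0.0003 0 -1.2;0 0.0015 0.0003 0 -1.2'>/dev/null; python3 chk.py 4
python3 -m inch '0 0.0015 0.0003 0 -1.2;0 0.0015 0.0003 0 -1.2'>/dev/null; python3 chk.py 4
python3 -m inch '0 0.0015 0.0003 0 -1.2;0 0.0015 0.0003 0 -1.2'>/dev/null; python3 chk.py 4
python3 -m inch '0 0.0015 0.0002 0 -1.2;0 0.0015 0.0002 0 -1.2'>/dev/null; python3 chk.py 4
python3 -m inch '0 0.0015 0.0002 0 -1.2;0 0.0015 0.0002 0 -1.2'>/dev/null; python3 chk.py 4
python3 -m inch '0 0.0015 0.0001 0 -1.2;0 0.0015 0.0001 0 -1.2'>/dev/null; python3 chk.py 4
python3 -m inch '0 0.0015 0.0001 0 -1.2;0 0.0015 0.0001 0 -1.2'>/dev/null; python3 chk.py 4
python3 -m inch '0 0.0015 0.0001 0 -1.2;0 0.0015 0.0001 0 -1.2'>/dev/null; python3 chk.py 4
python3 -m inch '0 0.0015 0 0 -1.2;0 0.0015 0 0 -1.2'>/dev/null; python3 chk.py 4
python3 -m inch '0 0.0015 0 0 -1.2;0 0.0015 0 0 -1.2'>/dev/null; python3 chk.py 4
python3 -m inch '0 0.0015 0 0 -1.2;0 0.0015 0 0 -1.2'>/dev/null; python3 chk.py 4
python3 -m inch '0 0.0015 0 0 -1.2;0 0.0015 0 0 -1.2'>/dev/null; python3 chk.py 4
python3 -m inch '0 0.0015 -0.0001 0 -1.2;0 0.0015 -0.0001 0 -1.2'>/dev/null; python3 chk.py 4
python3 -m inch '0 0.0015 -0.0001 0 -1.2;0 0.0015 -0.0001 0 -1.2'>/dev/null; python3 chk.py 4
python3 -m inch '0 0.0015 -0.0002 0 -1.2;0 0.0015 -0.0002 0 -1.2'>/dev/null; python3 chk.py 4
python3 -m inch '0 0.0015 -0.0002 0 -1.2;0 0.0015 -0.0002 0 -1.2'>/dev/null; python3 chk.py 4
python3 -m inch '0 0.0015 -0.0002 0 -1.2;0 0.0015 -0.0002 0 -1.2'>/dev/null; python3 chk.py 4
```

```text
11.9 P [509.7  62.5 108.3] head 1.6 push 1.4 rad 0.3 Fz -0.5
12.1 P [511.3  62.9 108.4] head 0.4 push 1.0 rad 0.5 Fz -0.5
12.3 P [512.8  63.2 108.3] head 359.2 push 0.0 rad 0.5 Fz 0.2
12.5 P [514.3  63.6 108.4] head 358.0 push 0.3 rad 1.8 Fz 0.9
12.7 P [515.8  63.8 108.3] head 356.8 push 0.6 rad 1.4 Fz 1.2
12.9 P [517.3  64.1 108.4] head 355.6 push 1.6 rad 1.4 Fz 0.5
13.1 P [518.8  64.2 108.3] head 354.4 push 0.4 rad 0.5 Fz -0.6
13.3 P [520.3  64.3 108.3] head 353.2 push 0.5 rad 1.2 Fz -1.1
13.5 P [521.8  64.4 108.3] head 352.0 push 0.4 rad 1.7 Fz 0.7
13.7 P [523.3  64.5 108.3] head 350.8 push 0.9 rad 1.5 Fz 0.0
13.9 P [524.8  64.5 108.3] head 349.6 push 0.5 rad 1.0 Fz -0.6
14.1 P [526.3  64.5 108.3] head 348.4 push 0.5 rad 1.4 Fz -0.0
14.3 P [527.8  64.5 108.3] head 347.2 push 1.1 rad 2.0 Fz -0.4
14.5 P [529.3  64.5 108.3] head 346.0 push 0.3 rad 1.0 Fz -1.3
14.7 P [530.8  64.4 108.4] head 344.8 push 0.4 rad 0.6 Fz 0.6
14.9 P [532.3  64.3 108.3] head 343.6 push 1.0 rad 1.3 Fz 0.4
15.1 P [533.8  64.1 108.3] head 342.4 push 1.0 rad 0.9 Fz -0.4
15.3 P [535.3  63.9 108.3] head 341.2 push 1.7 rad 1.7 Fz -0.4
15.5 P [536.8  63.7 108.3] head 340.0 push -0.3 rad 1.6 Fz -0.3
```

```bash
set -e
python3 -m inch '0 0.0015 -0.0003 0 -1.2;0 0.0015 -0.0003 0 -1.2'>/dev/null; python3 chk.py 4
python3 -m inch '0 0.0015 -0.0003 0 -1.2;0 0.0015 -0.0003 0 -1.2'>/dev/null; python3 chk.py 4
python3 -m inch '0 0.0015 -0.0003 0 -1.2;0 0.0015 -0.0003 0 -1.2'>/dev/null; python3 chk.py 4
python3 -m inch '0 0.0015 -0.0003 0 -1.2;0 0.0015 -0.0003 0 -1.2'>/dev/null; python3 chk.py 4
python3 -m inch '0 0.0015 -0.0004 0 -1.2;0 0.0015 -0.0004 0 -1.2'>/dev/null; python3 chk.py 4
python3 -m inch '0 0.0015 -0.0004 0 -1.2;0 0.0015 -0.0004 0 -1.2'>/dev/null; python3 chk.py 4
python3 -m inch '0 0.0015 -0.0004 0 -1.2;0 0.0015 -0.0004 0 -1.2'>/dev/null; python3 chk.py 4
python3 -m inch '0 0.0015 -0.0005 0 -1.2;0 0.0015 -0.0005 0 -1.2'>/dev/null; python3 chk.py 4
python3 -m inch '0 0.0015 -0.0005 0 -1.2;0 0.0015 -0.0005 0 -1.2'>/dev/null; python3 chk.py 4
python3 -m inch '0 0.0014 -0.0005 0 -1.2;0 0.0014 -0.0005 0 -1.2'>/dev/null; python3 chk.py 4
python3 -m inch '0 0.0014 -0.0006 0 -1.2;0 0.0014 -0.0006 0 -1.2'>/dev/null; python3 chk.py 4
python3 -m inch '0 0.0014 -0.0006 0 -1.2;0 0.0014 -0.0006 0 -1.2'>/dev/null; python3 chk.py 4
python3 -m inch '0 0.0014 -0.0006 0 -1.2;0 0.0014 -0.0006 0 -1.2'>/dev/null; python3 chk.py 4
python3 -m inch '0 0.0014 -0.0007 0 -1.2;0 0.0014 -0.0007 0 -1.2'>/dev/null; python3 chk.py 4
python3 -m inch '0 0.0014 -0.0007 0 -1.2;0 0.0014 -0.0007 0 -1.2'>/dev/null; python3 chk.py 4
python3 -m inch '0 0.0013 -0.0008 0 -1.2;0 0.0013 -0.0008 0 -1.2'>/dev/null; python3 chk.py 4
python3 -m inch '0 0.0013 -0.0008 0 -1.2;0 0.0013 -0.0008 0 -1.2'>/dev/null; python3 chk.py 4
python3 -m inch '0 0.0013 -0.0008 0 -1.2;0 0.0013 -0.0008 0 -1.2'>/dev/null; python3 chk.py 4
python3 -m inch '0 0.0013 -0.0009 0 -1.2;0 0.0013 -0.0009 0 -1.2'>/dev/null; python3 chk.py 4
```

```text
15.7 P [538.3  63.3 108.3] head 338.8 push 1.0 rad 1.3 Fz -0.8
15.9 P [539.8  63.  108.3] head 337.6 push 0.5 rad 1.2 Fz 0.4
16.1 P [541.3  62.8 108.3] head 336.4 push 0.4 rad 1.1 Fz -0.5
16.3 P [542.8  62.4 108.3] head 335.2 push -0.1 rad 1.0 Fz 0.0
16.5 P [544.3  62.  108.3] head 334.0 push 0.0 rad 0.8 Fz 0.6
16.7 P [545.8  61.6 108.3] head 332.8 push 0.6 rad 1.4 Fz 0.5
16.9 P [547.3  61.2 108.3] head 331.6 push 1.3 rad 0.5 Fz 1.5
17.1 P [548.8  60.7 108.3] head 330.4 push 1.2 rad 1.0 Fz 0.1
17.3 P [550.3  60.2 108.3] head 329.2 push 0.8 rad 1.1 Fz 0.3
17.5 P [551.7  59.7 108.3] head 328.0 push -0.1 rad 1.9 Fz -0.2
17.7 P [553.1  59.1 108.3] head 326.8 push 0.6 rad 1.7 Fz 0.1
17.9 P [554.5  58.5 108.3] head 325.6 push -0.2 rad 0.7 Fz 0.1
18.1 P [555.9  57.9 108.3] head 324.4 push 0.3 rad 0.7 Fz 0.5
18.3 P [557.3  57.2 108.3] head 323.2 push 0.6 rad 1.4 Fz -0.2
18.5 P [558.7  56.5 108.3] head 322.0 push 0.9 rad 1.5 Fz 0.1
18.7 P [559.9  55.7 108.3] head 320.8 push 0.0 rad 1.4 Fz 0.1
18.9 P [561.2  54.9 108.3] head 319.6 push 0.6 rad 0.9 Fz 0.3
19.1 P [562.3  54.4 108.3] head 318.4 push 2.7 rad 1.9 Fz 1.5
19.3 P [563.2  53.9 108.3] head 317.3 push 6.0 rad 3.2 Fz 2.3
```

```bash
set -e
python3 -m inch '0 0.0007 -0.0006 0 0;0 0.0007 -0.0006 0 0'>/dev/null; python3 chk.py 10
python3 -m inch '0 0.0007 -0.0006 0 0;0 0.0007 -0.0006 0 0'>/dev/null; python3 chk.py 10
python3 -m inch '0 0.0007 -0.0006 0 0;0 0.0007 -0.0006 0 0'>/dev/null; python3 chk.py 10
```

```text
19.5 P [563.6  53.7 108.2] head 317.3 push 7.9 rad 3.2 Fz 3.0
19.7 P [563.9  53.4 108.2] head 317.3 push 10.4 rad 2.8 Fz 4.3
```

```bash
python3 -m inch '0 0.0005 -0.0004 0 0;0 0.0005 -0.0004 0 0'; python3 chk.py 11.4;  python3 -m inch '0 0 0 0 0;0 0 0 0 0;0 0 0 0 0'>/dev/null; python3 chk.py 11.4; python3 -m inch '0 0 0 0 0;0 0 0 0 0;0 0 0 0 0'>/dev/null; python3 chk.py 11.4
```

```text
time: 19.9
eef_pos: [0.5642, 0.0532, 0.1082]
ee_rot: [-1.142, -2.922, -0.002]
contact_force: [-6.8, 10.5, 4.0]
opening: -0.0001
19.9 P [564.2  53.2 108.2] head 317.3 push 12.0 rad 3.6 Fz 4.0
20.2 P [564.2  53.2 108.2] head 317.3 push 12.0 rad 2.8 Fz 4.6
20.5 P [564.2  53.2 108.2] head 317.3 push 11.5 rad 3.4 Fz 5.1
```

```bash
python3 -m inch '0 -0.0015 0.0014 0 0;0 -0.003 0.0028 0 0;0 -0.006 0.0056 0 0;0 -0.015 0.014 0 0;0 -0.015 0.014 0.05 0;0 -0.015 0.014 0.09 0;0 -0.06 0.014 0.1 0;0 -0.11 0.014 0.1 0;0 -0.16 0.014 0.1 0;0 -0.19 0.014 0.1 0'; python3 -m inch '0 0 0 0 0;0 0 0 0 0'; python3 ang.py; python3 fin.py fin3
```

```text
time: 21.5
eef_pos: [0.3718, 0.0662, 0.2081]
ee_rot: [-1.143, -2.926, 0.001]
contact_force: [0.7, 0.1, 0.1]
opening: -0.0
time: 21.7
eef_pos: [0.3756, 0.0658, 0.2088]
ee_rot: [1.143, 2.924, 0.0]
contact_force: [-0.2, -0.6, -0.5]
opening: -0.0001
top 112 bar ctr [ 0.5281 -0.0092] pca -6.0 rect [528.   -9.4] [14.1 37.5] 83.9
 fin [np.float64(-7.0), np.float64(-3.5), np.float64(-7.4), np.float64(-3.3), np.float64(-7.8), np.float64(-3.9), np.float64(-8.3)] -5.9 y -0.0126
 post [0.5751 0.0449 0.1039] 26 ang 49.1
scene 71 bar ctr [ 0.5346 -0.008 ] pca -8.1 rect [531.6  -8.4] [14.3 39.4] 81.4
 fin [np.float64(-8.1), np.float64(-3.9), np.float64(-4.2), np.float64(-3.8), np.float64(-8.3)] -5.7 y -0.0116
 post [0.5791 0.0449 0.1039] 29 ang 48.3
22.1
top [(-8, 33, 84), (-4, 31, 82), (-8, 30, 86), (-4, 28, 85), (-8, 28, 86), (-5, 26, 82), (-9, 26, 84), (-4, 23, 86), (-10, 24, 83), (143, 21, 81), (-144, 21, 81), (157, 21, 84), (-159, 21, 86)]
scene [(-43, 21, 86), (61, 21, 86), (-8, 25, 85), (-3, 24, 85), (-5, 27, 84), (-1, 26, 83), (0, 21, 81), (12, 21, 82), (31, 21, 81), (-6, 31, 83), (-3, 29, 83), (-1, 27, 81), (-8, 35, 83), (-5, 33, 82), (-5, 38, 82)]
```

View pics/fin3.png

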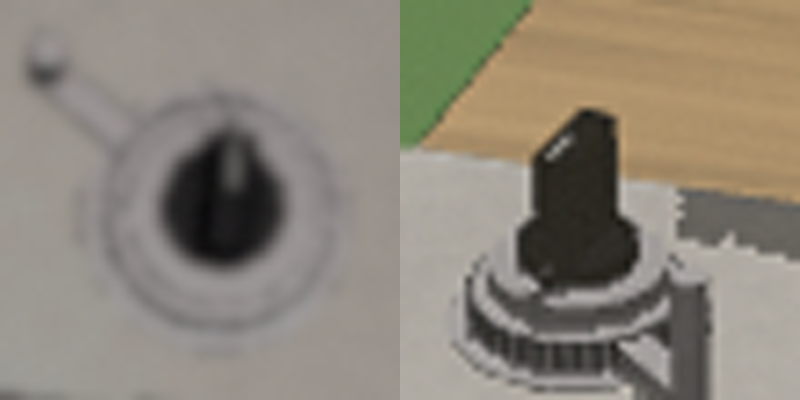

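The pointer is still on the fin, at about -6° for both in the top view. The post now sits at 49°, which fits where the seat was felt. I'll check the three bystanders, then hand in.

Run:
```python
from h import *
p=grab_frame("top")
for q in("wellplate","tipbox","jar"):
    r=outline_of(q,p)
    if r: print(q,np.round(r[0]["at"],1),np.median(cloud(p,r[0]["mask"]),0).round(4))
close_job()
```

```text
wellplate [297.4 184.4] [0.6766 0.0081 0.0768]
tipbox [400.9 203.8] [ 0.6175 -0.2417  0.0641]
jar [210.1 231.3] [0.5673 0.2141 0.079 ]
the job is handed in; nothing more can be done
```

I turned the focus knob onto the fin and tightened the lock ring against its seat, then handed the job in at about 22 s. No verdict was reported.

- **Knob:** I turned it 46° counter-clockwise. The last top-camera check, after the ring was done, put the pointer at −6.0° and the fin at −5.9°. The scene camera disagreed slightly: −8.1° for the knob bar, −5.7° for the fin. It sees only a sliver of the bar top, so I went with the top camera and the gripper angle (−6.2°).
- **Ring:** I pushed the post clockwise about 60° (1.05 rad) in 1.5 mm steps until the force climbed at the seat. I held 11.5–12.0 N of tangential push for 0.6 s. The highest reading between steps was 12.0 N, with about 3 N sideways on the post. After letting go, the post sits at 49°, where the seat was felt.
- **Running force:** While the ring was turning, the readings were about 0–1.5 N, below the expected 2 N. Those readings were taken just after each step stopped; pictures and the post position confirmed that the ring had moved.
- **Bystanders:** The well plate, tip box and jar measured within 2 mm of where they started, which is camera noise. The gripper was clear of everything at hand-in.

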